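# Park the turntable stop pins, set its index and hang the gauges

### The arm

A 6-joint arm with a two-finger parallel gripper is mounted at the origin on the work surface. World frame = base frame: x ahead of the robot, y to its left, z up, the work surface at z = 0. Lengths are in mm, angles in rad, forces in N, time in s.
With the tool pointing down it reaches from about 400 to 925 mm from the base axis. Payload 12.5 kg.
Tool frame: the origin (TCP) lies between the finger pads; the fingertips stand env.tip_extent ahead of it and the grasp point (between the pads) lies 11 mm behind it (env.tip_extent is the distance from the TCP to the fingertips, in mm); z points along the fingers, y is the line along which they close (so a half turn about z gives the same grasp; the last joint's range is limited). The gripper opens to 95 mm and grips with 3 to 60 N. Pads are 20 mm wide; open, the fingers measure 119 mm over their backs; the gripper's body (75 mm by 180 mm) begins 59 mm behind the grasp point.
Start: joints at [1.034, 0.491, 1.559, -0, 1.092, -0.106], TCP at [260.984, 567.92, 222.661] pointing down, gripper open.
Joint ranges: [-3.1, 3.1], [-0.84, 2.19], [0.05, 2.79], [-1.13, 4.28], [0.06, 2.93], [-2.69, 2.69]. Speed limits (rad/s): [2.22, 2.22, 2.79, 3.14, 3.14, 3.14].

### API

Orientations are given as [roll, pitch, yaw] about the fixed x, y, z axes, in that order (R = Rz(yaw) Ry(pitch) Rx(roll)).
In Python, from cell import env gives the robot as it stands.
- The arm moves only by the tool carry_out, never from a script. Its argument "motion" is a list of rows, each a list of 5 numbers: the shift along the tool's x, y, z in mm, then the turn about the tool's z in degrees, then the closure, from 0 (fully open) to 1 (shut). A call has 1 to 12 rows; each row shifts and turns the commanded pose from where the row before left it, along the tool's axes as they then stand; what a row does not reach is not made up. A row lasts 1/10 s, in which the tool goes at most 50 mm and 8.59 degrees, less where a joint would pass 70% of its speed; a pose out of reach is approached as far as the arm can. A call with a gripper value outside its range is refused whole. The fingers move at their own pace and stop on an object; the grip force is fixed at half the most. Time passes only in rows, so rows that do not move let the fingers close. It gives the time, the measured TCP pose, the force, the opening and the grip force at its end, in the units of the state.
- env.state(): the state, without advancing time (a new reading comes with each control period).
- env.read_camera(name): name is "side" or "top" or "wrist"; returns a dict with "color" (400x640x3 uint8, red, green, blue), "K" (3x3 intrinsics, pixels), "R" (3x3) and "t" (3): a world point X has camera coordinates R X + t; the wrist camera has in their place "hand_eye" (4x4, takes a point from camera to tool coordinates, whose origin is the TCP and whose axes are the flange's). Camera axes: x right, y down, z forward; pixel columns grow to the right and rows downward; lengths in mm; the calibration is good to about 2 mm. A picture is of the moment at which its call begins: read the wrist's pose just before it. There is no depth.
- env.job_done(): hands the job in; it is judged then, once.
The state is a dict: "t": time; "joints": joint angles; "qvel": joint speeds; "tau": joint torques, N m; "eef_pos": TCP position; "tcp_rot": TCP orientation; "ft_force": force on the tool from outside, world axes, zero at the start; "moment": the same for the moment, N m; "opening": opening from 0.0 (shut) to 1.0 (fully open); "grip_force": force on a finger pad.
Only numpy, scipy, OpenCV 4.12 (cv2) and the standard library are available. Lean on these libraries where they do the work, as an engineer would, in place of code of your own. Each camera call takes 0.05 s, during which the arm holds its last target. There are 200 camera calls.

### The job

Clear the dividing set-up from the engraving turntable: first draw every stop pin out of the turntable's base and park each one, upright and pushed well in, in its own notch of the pin rack, and only when all are parked turn the turntable until its pointer stands at the white index line. Also hang both steel setting gauges by their eyes on the hooks of the stand, one on each hook, so that in the end all pins are parked, the pointer is at the line and the gauges hang free and have all but stopped swinging. Do not disturb the bowl, the graphite block, the cabochon or the copper wheel.

Things in the scene. Friction and masses are not known exactly. Their poses are not given: they have to be found in the camera images.
- base: Turntable base: grey block 190 x 190 x 45 mm fixed to the bench, origin at the centre of its underside, under the turning axis. Four upright bores near its corners at x, y = +-62 mm, one stop pin in some of them. A white index line lies on its top near the middle of its +y edge.
- turntable (a joint): Turning angle of the turntable (rad), growing clockwise seen from above. 0: pointer along the base's -x; 1.571: pointer exactly at the index line. Turns easily and stays where it is left. Disc 104 mm across with knurled rim, its top 62 mm above the bench; a flat pointer 8 mm wide reaches from the rim to 88 mm from the axis, 49 to 55 mm above the bench, low enough to strike seated pins.
- grip_bar (a point): Point on the turning axis, 81 mm above the bench, inside the upright grip bar on top of the disc: bar 64 mm long (along the pointer, which is this point's -x), 14 mm thick (its y), 62 to 96 mm above the bench. Turns with the disc.
- index_line (a point): On the white index line (4 x 26 mm, radial) on top of the base, 88 mm from the turning axis.
- pin0: Steel stop pin standing upright in a bore of the turntable base (absent in some starts). Origin on its axis at the underside of its collar, z up along the pin. Collar 24 mm across, 6 mm thick (z 0 to 6 mm); above it a round grip stem 14 mm across (z 6 to 40 mm); below it a shank 9 mm across, 38 mm long. Seated: collar on the base's top, 45 mm above the bench; bore 11 mm wide.
- pin1: Steel stop pin standing upright in a bore of the turntable base (absent in some starts). Origin on its axis at the underside of its collar, z up along the pin. Collar 24 mm across, 6 mm thick (z 0 to 6 mm); above it a round grip stem 14 mm across (z 6 to 40 mm); below it a shank 9 mm across, 38 mm long. Seated: collar on the base's top, 45 mm above the bench; bore 11 mm wide.
- pin2: Steel stop pin standing upright in a bore of the turntable base (absent in some starts). Origin on its axis at the underside of its collar, z up along the pin. Collar 24 mm across, 6 mm thick (z 0 to 6 mm); above it a round grip stem 14 mm across (z 6 to 40 mm); below it a shank 9 mm across, 38 mm long. Seated: collar on the base's top, 45 mm above the bench; bore 11 mm wide.
- pin3: Steel stop pin standing upright in a bore of the turntable base (absent in some starts). Origin on its axis at the underside of its collar, z up along the pin. Collar 24 mm across, 6 mm thick (z 0 to 6 mm); above it a round grip stem 14 mm across (z 6 to 40 mm); below it a shank 9 mm across, 38 mm long. Seated: collar on the base's top, 45 mm above the bench; bore 11 mm wide.
- rack: Pin rack, fixed: aluminium comb plate 50 x 200 x 8 mm, its top 70 mm above the bench, on a back web and foot; origin at the centre of its underside. Four notches 14 mm wide and 28 mm deep run in from its front edge (its -x side, towards the robot), 50 mm apart. A pin is parked by its shank in a notch, hanging by its collar on the plate.
- notch0 (a point): Parking point of notch 0, at the level of the plate's top: where the axis of a pin pushed fully in stands, 7 mm short of the notch's inner end and 21 mm behind the front edge. x points along the notch inwards, away from the open front.
- notch1 (a point): Parking point of notch 1, at the level of the plate's top: where the axis of a pin pushed fully in stands, 7 mm short of the notch's inner end and 21 mm behind the front edge. x points along the notch inwards, away from the open front.
- notch2 (a point): Parking point of notch 2, at the level of the plate's top: where the axis of a pin pushed fully in stands, 7 mm short of the notch's inner end and 21 mm behind the front edge. x points along the notch inwards, away from the open front.
- notch3 (a point): Parking point of notch 3, at the level of the plate's top: where the axis of a pin pushed fully in stands, 7 mm short of the notch's inner end and 21 mm behind the front edge. x points along the notch inwards, away from the open front.
- hooks: Hook stand, fixed: foot 100 x 220 x 12 mm, two posts and a crossbar at 170 mm height (30 mm behind the foot's centre) carrying two round hooks 110 mm apart. Origin at the centre of its underside; hooks point to its -x (towards the robot).
- hook0 (a point): Middle of the level part of hook 0, on the bar's axis, 170 mm above the bench. Bar 8 mm thick; its level part runs from 20 mm before this point (-x) back to the crossbar, and at its front end the hook turns up: the tip leans forward, 35 degrees off vertical, ending 36 mm before (-x) and 23 mm above this point, with a round end of 4 mm radius.
- hook1 (a point): Middle of the level part of hook 1, on the bar's axis, 170 mm above the bench. Bar 8 mm thick; its level part runs from 20 mm before this point (-x) back to the crossbar, and at its front end the hook turns up: the tip leans forward, 35 degrees off vertical, ending 36 mm before (-x) and 23 mm above this point, with a round end of 4 mm radius.
- gauge0: Flat steel setting gauge lying on the bench: bar 18 mm wide, 10 mm thick, with a 34 mm square eye end; 117 mm long in all (x -56 to +61 mm). Origin at mid thickness in the bar near the centre of mass; x points along the bar to the eye, z across the thickness. Once hung it swings for some seconds before settling.
- eye0 (a point): Centre of the round 20 mm hole through gauge 0's eye end, 44 mm along x from its origin, hole axis along z.
- gauge1: Flat steel setting gauge lying on the bench: bar 18 mm wide, 10 mm thick, with a 34 mm square eye end; 117 mm long in all (x -56 to +61 mm). Origin at mid thickness in the bar near the centre of mass; x points along the bar to the eye, z across the thickness. Once hung it swings for some seconds before settling.
- eye1 (a point): Centre of the round 20 mm hole through gauge 1's eye end, 44 mm along x from its origin, hole axis along z.
- bowl: Bystander: clear crackled glass bowl, 116 mm across, 50 mm high, origin at the centre of its underside.
- graphite: Bystander: graphite marking block 35 x 50 x 25 mm, origin under its centre.
- cabochon: Bystander: grey glass cabochon, 34 mm across, 13 mm high, origin under its centre.
- wheel: Bystander: copper engraving wheel lying flat, 60 mm across, with a brass hub, 17 mm high, origin under its centre.

How it is judged:
By the outcome, as a careful person would: the job done as asked, in the order asked, and still so for the second after the job is handed in, with the robot touching nothing.
Of pin0, pin1, pin2, pin3 only 2 to 4 are there at a start; the rules pass over those that are not, and their reading is None.
At some moment in a run one of gauge0, gauge1 may be knocked a few centimetres aside while the robot is not near it.
It also fails if it takes over 210 s, if anything falls off the work surface, if the arm or the gripper's body presses on something with over 40 N, if the wrist force passes 120 N, or if a joint passes its speed limit or range.

## Working session

There is one attempt and no reset: what is moved stays moved. The work goes in short steps, Python scripts to look and compute and a tool call to move; the robot and the scene stay as the last step left them, time stands still between calls to the robot, and variables do not carry over. Pictures are saved under pics/ and viewed, at most 14 in all, crops included, and the job is handed in when it is done.

Besides the shell and the picture viewer there is one more tool, called after "Call:" in YAML: its name, and indented under it one key for each argument. carry_out: Moves the arm, as the interface text tells. Its arguments: {"type":"object","properties":{"motion":{"type":"array"}},"required":["motion"]}

```bash
ls; mkdir -p pics; cat > h.py <<'E'
import numpy as np, cv2
from cell import env
E
python3 - <<'E'
from h import *
print(env.state(), env.tip_extent)
for n in ("side","top"):
    c=env.read_camera(n); cv2.imwrite(f"pics/{n}0.png",c["color"][:,:,::-1]); print(n,c["K"],c["R"],c["t"])
c=env.read_camera("wrist");print(c["hand_eye"],c["K"])
E
```

```text
pics
{'t': 0.0, 'joints': array([ 1.03437455e+00,  4.91541487e-01,  1.55946495e+00, -2.04178038e-05,
        1.09167242e+00, -1.05609026e-01]), 'qvel': array([ 0.00057232, -0.000507  ,  0.00059486, -0.00089665, -0.00058294,
        0.00088327]), 'tau': array([ 4.03604326e-05, -6.12642646e+01, -2.58180159e+01,  6.92252791e-02,
        4.82313917e-02, -9.20005618e-05]), 'eef_pos': array([260.87321258, 567.69237782, 222.06762646]), 'tcp_rot': array([-3.14051059e+00, -9.64920560e-05,  2.71078927e+00]), 'ft_force': array([-0.90267978, -0.06140244, -0.04767184]), 'moment': array([ 0.00446869, -0.00765424,  0.01265085]), 'grip_force': 0.0, 'opening': 0.9968835942930747} 8.0
side [[483.84953694   0.         312.65575999]
 [  0.         483.84953694 197.79321727]
 [  0.           0.           1.        ]] [[ 0.70786537 -0.70628502 -0.00938574]
 [-0.46669863 -0.45768613 -0.75677989]
 [ 0.53020657  0.54007859 -0.65360241]] [-411.64939979  358.69954708  865.80283029]
top [[491.24879038   0.         324.53152943]
 [  0.         491.24879038 201.25732808]
 [  0.           0.           1.        ]] [[-2.03091268e-02 -9.99793617e-01 -5.12833188e-04]
 [-9.98448694e-01  2.03083997e-02 -5.18437471e-02]
 [ 5.18434622e-02 -5.40863608e-04 -9.98655077e-01]] [  16.26522293  575.61613601 1445.49656723]
[[ 1.11424827e-03 -9.54388786e-01 -2.98564573e-01  8.44570446e+01]
 [ 9.99998497e-01  6.66897994e-04  1.60021206e-03  4.41632542e-01]
 [-1.32811233e-03 -2.98565907e-01  9.54388095e-01 -1.62158405e+02]
 [ 0.00000000e+00  0.00000000e+00  0.00000000e+00  1.00000000e+00]] [[349.62147073   0.         317.48014424]
 [  0.         349.62147073 198.51355553]
 [  0.           0.           1.        ]]
```

View pics/top0.png

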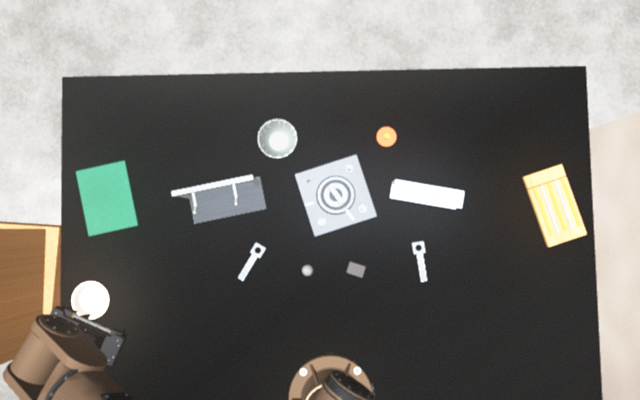

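View pics/side0.png

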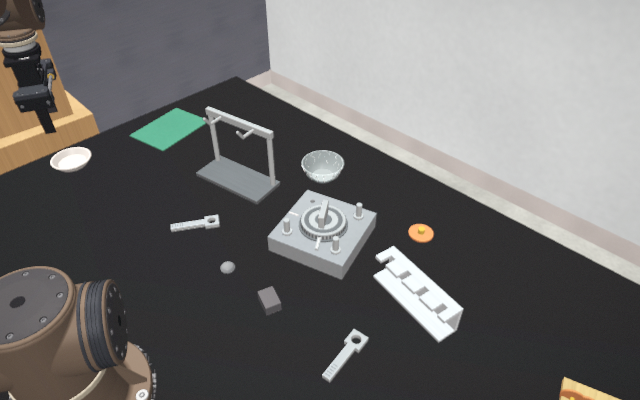

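The top view shows the base near (336,196), the hook stand at (225,198), the rack at (427,193) and the gauges at (252,262) and (420,260). The side view shows three pins at (286,227), (336,243) and (359,211), and an empty bore at (312,201). I'll zoom in next.

```bash
python3 - <<'E'
import cv2
a=cv2.imread("pics/top0.png"); 
cv2.imwrite("pics/tz.png",cv2.resize(a[145:295,160:360],None,fx=4,fy=4,interpolation=cv2.INTER_CUBIC))
cv2.imwrite("pics/tz2.png",cv2.resize(a[145:295,280:480],None,fx=4,fy=4,interpolation=cv2.INTER_CUBIC))
E
```

```text
(no output)
```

View pics/tz.png

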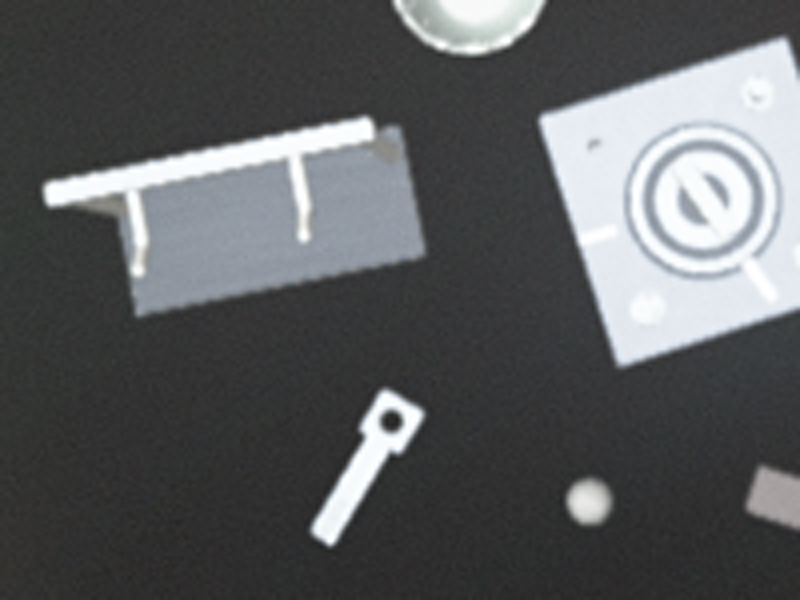

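View pics/tz2.png

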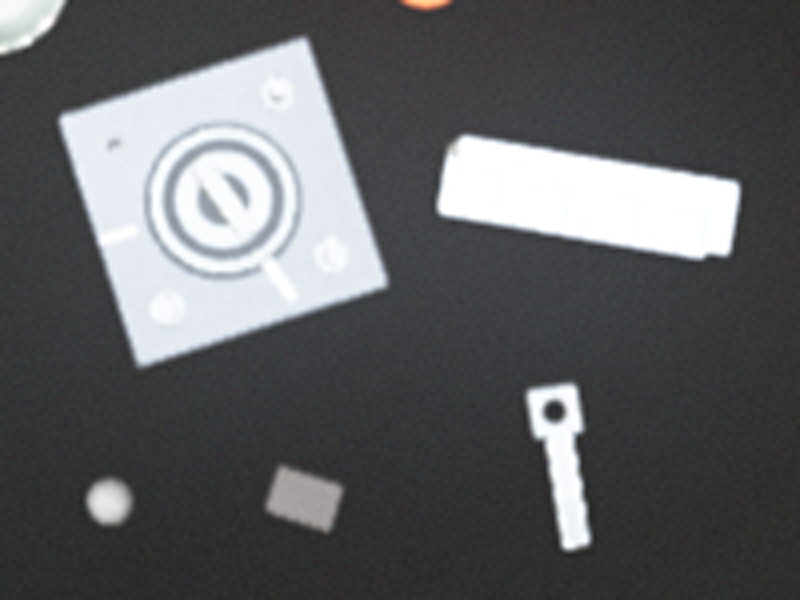

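The enlarged crop gives these pixels in the second zoom: base corners (60,117), (305,38), (388,285), (140,367); pins at (277,93), (332,255), (168,307); gauge eyes at (391,420) in the first zoom and (553,411) in the second; pointer tip at (293,298).

```bash
cat >> h.py <<'E'
from scipy.spatial.transform import Rotation as Ro
def cam(name):
    s=env.state(); c=env.read_camera(name)
    if name=="wrist":
        T=np.eye(4); T[:3,:3]=Ro.from_euler("xyz",s["tcp_rot"]).as_matrix(); T[:3,3]=s["eef_pos"]
        M=np.linalg.inv(T@c["hand_eye"]); c["R"]=M[:3,:3]; c["t"]=M[:3,3]
    return c
def save(c,fn): 
    cv2.imwrite(fn+".png",c["color"][:,:,::-1]); np.savez(fn+".npz",K=c["K"],R=c["R"],t=c["t"])
def load(fn): return np.load(fn+".npz")
def ray(c,uv,z):
    d=c["R"].T@np.linalg.solve(c["K"],[uv[0],uv[1],1]); o=-c["R"].T@c["t"]
    return o+d*(z-o[2])/d[2]
def proj(c,X):
    p=(c["R"]@np.atleast_2d(X).T).T+c["t"]; q=(c["K"]@p.T).T; return q[:,:2]/q[:,2:]
def tri(cs,uvs):
    A=[];b=[]
    for c,u in zip(cs,uvs):
        d=c["R"].T@np.linalg.solve(c["K"],[u[0],u[1],1]); d/=np.linalg.norm(d); P=np.eye(3)-np.outer(d,d)
        A.append(P); b.append(P@(-c["R"].T@c["t"]))
    return np.linalg.lstsq(np.vstack(A),np.hstack(b),rcond=None)[0]
E
python3 - <<'E'
from h import *
np.set_printoptions(precision=1,suppress=True)
for n in("top","side"): save(cam(n),"pics/c"+n)
T=load("pics/ctop")
f=lambda u,o,z:ray(T,((u[0]+.5)/4-.5+o,(u[1]+.5)/4-.5+145),z)
B=lambda u,z:f(u,280,z); A=lambda u,z:f(u,160,z)
c=[B(u,45) for u in((60,117),(305,38),(388,285),(140,367))]
print("base",np.mean(c,0),[np.linalg.norm(c[i]-c[i-1]) for i in range(4)],[np.degrees(np.arctan2(*(c[i]-c[i-1])[1::-1])) for i in range(4)])
for u in((277,93),(332,255),(168,307)): print("pin",B(u,85))
print("bore",B((113,143),45)); print("ptr",B((293,298),55),B((265,262),55),"line",B((100,240),45),B((137,231),45))
print("rack z70",[B(u,70) for u in((458,135),(740,182),(733,255),(438,215))])
print("g1",B((553,411),10),B((576,549),10),"g0",A((391,420),10),A((322,537),10))
print("foot",[A(u,12) for u in((138,316),(425,257),(400,125))]); print("hooks",A((300,160),170),A((305,217),170),A((305,238),193),A((132,195),170),A((143,245),170),A((139,272),193),"bar",A((45,195),170),A((375,128),170))
E
```

```text
base [592.  -27.6  45. ] [np.float64(191.27487047740908), np.float64(188.21359973802612), np.float64(190.26639457596954), np.float64(189.72765422095614)] [np.float64(16.674753874077062), np.float64(-73.2069270270939), np.float64(-162.87074888112738), np.float64(107.09848954122127)]
pin [665.7 -66.4  85. ]
pin [ 549.8 -102.7   85. ]
pin [515.5  14.   85. ]
bore [636.3  51.9  45. ]
ptr [520.5 -76.1  55. ] [546.9 -56.5  55. ] line [565.6  62.7  45. ] [571.6  35.7  45. ]
rack z70 [array([ 634.6, -196.3,   70. ]), array([ 596.7, -397.1,   70. ]), array([ 544.6, -390.3,   70. ]), array([ 577.5, -180.4,   70. ])]
g1 [ 433.4 -269.7   10. ] [ 331.4 -283.6   10. ] g0 [436.4 206.8  10. ] [351.2 258.9  10. ]
foot [array([517.3, 393.4,  12. ]), array([556.8, 179.6,  12. ]), array([655.8, 196.9,  12. ])]
hooks [617. 243. 170.] [578.9 240.1 170. ] [563.8 236.1 193. ] [595.9 354.9 170. ] [562.5 347.9 170. ] [543.8 344.5 193. ] bar [597.1 412.8 170. ] [637.3 192.8 170. ]
```

```bash
cat >> h.py <<'E'
def plan(x,y,z,yaw):
    s=env.state(); R=Ro.from_euler("xyz",s["tcp_rot"]).as_matrix()
    y0=np.degrees(s["tcp_rot"][2]); d=R.T@(np.array([x,y,z])-s["eef_pos"]); tz=-((yaw-y0+180)%360-180)
    n=int(np.ceil(np.linalg.norm(d)/40)); m=int(np.ceil(abs(tz)/8))
    print("shift",d.round(1),"n",n,"per",(d/max(n,1)).round(2),"turn",round(tz,2),"m",m,"per",round(tz/max(m,1),2),"q6",s["joints"][5].round(2),"t",round(s["t"],1))
E
python3 -c "
from h import *
plan(480,250,320,190.5)"
```

```text
shift [-331.8 -197.4  -97.5] n 10 per [-33.18 -19.74  -9.75] turn -35.18 m 5 per -7.04 q6 -0.11 t 0.2
```

Call:
carry_out:
  motion:
    - [-33,-20,-10,0,0]
    - [-33,-20,-10,0,0]
    - [-33,-20,-10,0,0]
    - [-33,-20,-10,0,0]
    - [-33,-20,-10,0,0]
    - [-33,-20,-10,0,0]
    - [-33,-20,-10,0,0]
    - [-33,-20,-10,0,0]
    - [-33,-20,-10,0,0]
    - [-33,-20,-10,0,0]
    - [0,0,0,-8,0]
    - [0,0,0,-8,0]

```text
t: 1.45
eef_pos: [478.0, 247.3, 322.8]
tcp_rot: [3.141, 0.0, 2.993]
ft_force: [0.1, 0.5, -0.7]
opening: 1.001
grip_force: 0.0
```

Call:
carry_out:
  motion:
    - [0,0,0,-8,0]
    - [0,0,0,-8,0]
    - [0,0,0,-3,0]
    - [0,0,0,0,0]

```text
t: 1.85
eef_pos: [477.3, 248.3, 322.6]
tcp_rot: [3.142, -0.0, -2.961]
ft_force: [0.3, 0.0, -0.5]
opening: 0.999
grip_force: 0.0
```

```bash
python3 - <<'E'
from h import *
plan(480,250,320,190.5)
c=cam("wrist"); save(c,"pics/w1")
E
```

```text
shift [-3.   1.2  2.6] n 1 per [-2.98  1.15  2.58] turn -0.15 m 1 per -0.15 q6 -1.39 t 1.9
```

View pics/w1.png

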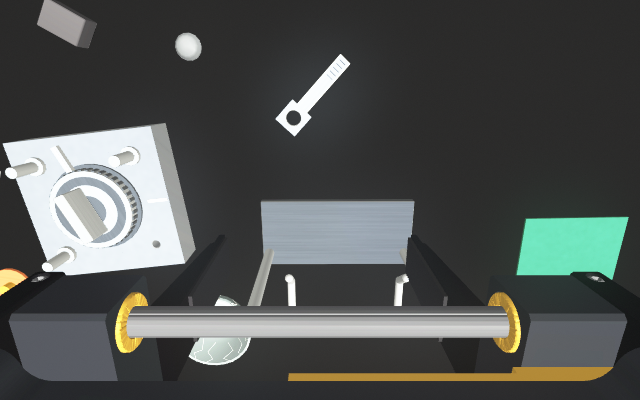

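The wrist view shows gauge0's eye at (293,118) and its end at (345,58). The foot's front corners are at (262,201) and (413,201), and the hook tips at about (290,277) and (402,278). The fingers partly hide the hooks.

```bash
python3 - <<'E'
from h import *
np.set_printoptions(precision=1,suppress=True)
W=load("pics/w1"); T=load("pics/ctop"); S=load("pics/cside")
for n,u,z in(("eye0",(293,118),10),("end0",(345,58),10),("f1",(262,201.5),12),("f2",(413.5,201),12),("h1",(290,277),193),("h0",(402,278),193)): print(n,ray(W,u,z))
# stand fit from foot + crossbar
f=lambda u:((u[0]+.5)/4-.5+160,(u[1]+.5)/4-.5+145)
from scipy.optimize import least_squares
pts=[(T,f((138,316)),(-50,110,12)),(T,f((425,257)),(-50,-110,12)),(W,(262,201.5),(-50,-110,12)),(W,(413.5,201),(-50,110,12))]
def P(p,l): c,s=np.cos(p[2]),np.sin(p[2]); return np.array([p[0]+c*l[0]-s*l[1],p[1]+s*l[0]+c*l[1],l[2]])
r=least_squares(lambda p:np.hstack([proj(c,P(p,l))[0]-u for c,u,l in pts]),[580,280,.18],loss="soft_l1")
print(r.x,np.degrees(r.x[2]),r.fun)
# hook x offset unknown: measure tips from top & wrist
for nm,ty,tw in(("h1",f((305,238)),(290,277)),("h0",f((139,272)),(402,278))):
    X=tri([T,W],[ty,tw]); d=X[:2]-r.x[:2]; c,s=np.cos(r.x[2]),np.sin(r.x[2]); print(nm,X,"local",c*d[0]+s*d[1],-s*d[0]+c*d[1])
E
```

```text
eye0 [436.4 208.5  10. ]
end0 [351.3 261.3  10. ]
f1 [558.7 183.9  12. ]
f2 [519.1 395.4  12. ]
h1 [565.  238.7 193. ]
h0 [547.1 342.7 193. ]
[587.9 297.4   0.2] 10.57190806970182 [-1.  -0.4 -0.2 -0.7 -2.6 -0.3  0.8 -0.2]
h1 [564.2 237.4 193.5] local -34.34133378059838 -54.673920860388044
h0 [543.9 341.7 198.9] local -35.1816550221133 51.60421287038264
```

```bash
cat >> h.py <<'E'
def gauge(c,eye,z=10):
    "refine the eye centre and bar direction near a guessed eye, on the plane of the gauge's top"
    g=cv2.cvtColor(c["color"],cv2.COLOR_RGB2GRAY); u=proj(c,[*eye,z])[0]
    n,L=cv2.connectedComponents((g>150).astype(np.uint8)); w=[]
    yy,xx=np.nonzero(L); k=np.argmin((xx-u[0])**2+(yy-u[1])**2); m=(L==L[yy[k],xx[k]]).astype(np.uint8)
    cs,h=cv2.findContours(m,cv2.RETR_CCOMP,cv2.CHAIN_APPROX_NONE)
    o=max((q for q,hh in zip(cs,h[0]) if hh[3]<0),key=cv2.contourArea); i=max((q for q,hh in zip(cs,h[0]) if hh[3]>=0),key=cv2.contourArea)
    G=lambda q:np.array([ray(c,p[0],z)[:2] for p in q]); O=G(o).astype(np.float32); I=G(i)
    e=I.mean(0); (ct,sz,_)=cv2.minAreaRect(O); ct=np.array(ct); far=O[np.argsort(-np.linalg.norm(O-e,axis=1))[:15]].mean(0); d=e-far; d/=np.linalg.norm(d)
    print("eye",e.round(1),"hole",(I.max(0)-I.min(0)).round(1),"rect",np.round(sz,1),"yaw",round(np.degrees(np.arctan2(d[1],d[0])),1),"len",np.linalg.norm(e-far).round(1))
    return e,d
E
python3 -c "
from h import *
c=load('pics/w1'); c=dict(c); c['color']=cv2.imread('pics/w1.png')
gauge(c,(436.4,208.5)); plan(390,237,130,148.2)"
```

```text
eye [435.9 208.7] hole [20.6 21.7] rect [ 34.3 117.1] yaw -32.0 len 98.6
shift [ 87.9   4.3 192.6] n 6 per [14.65  0.72 32.1 ] turn 42.04 m 6 per 7.01 q6 -1.39 t 1.9
```

Call:
carry_out:
  motion:
    - [14.6,0.7,32,0,0.3]
    - [14.6,0.7,32,0,0.3]
    - [14.6,0.7,32,0,0.3]
    - [14.6,0.7,32,0,0.3]
    - [14.6,0.7,32,0,0.3]
    - [14.6,0.7,32,0,0.3]
    - [0,0,0,7,0.3]
    - [0,0,0,7,0.3]
    - [0,0,0,7,0.3]
    - [0,0,0,7,0.3]
    - [0,0,0,7,0.3]
    - [0,0,0,7,0.3]

```text
t: 3.1
eef_pos: [390.5, 236.9, 130.7]
tcp_rot: [3.141, 0.0, 2.582]
ft_force: [-0.2, -0.3, 0.6]
opening: 0.699
grip_force: 0.0
```

Call:
carry_out:
  motion:
    - [0,0,0,0,0.3]
    - [0,0,0,0,0.3]

```text
t: 3.3
eef_pos: [390.4, 236.9, 130.7]
tcp_rot: [3.141, 0.0, 2.591]
ft_force: [-0.6, 0.8, -0.1]
opening: 0.698
grip_force: 0.0
```

```bash
python3 - <<'E'
from h import *
c=cam("wrist"); save(c,"pics/w2")
try: gauge(c,(436,208.6))
except Exception as e: print(e)
gauge(cam("top"),(436,208.6))
plan(390.2,237.3,10,148.1)
E
```

```text
eye [433.8 209.7] hole [16.5 17.7] rect [ 34.  118.2] yaw -32.4 len 98.2
eye [435.3 206.6] hole [17.9 20.9] rect [36.2 70.3] yaw -30.2 len 42.5
shift [  0.4   0.3 120.7] n 4 per [ 0.1   0.07 30.17] turn 0.34 m 1 per 0.34 q6 -0.62 t 3.4
```

Call:
carry_out:
  motion:
    - [0,0,40,0.3,0.3]
    - [0,0,40,0,0.3]
    - [0,0,28,0,0.3]
    - [0,0,12.5,0,0.3]
    - [0,0,0,0,1]
    - [0,0,0,0,1]
    - [0,0,0,0,1]
    - [0,0,0,0,1]
    - [0,0,0,0,1]
    - [0,0,0,0,1]
    - [0,0,0,0,1]

```text
t: 4.5
eef_pos: [390.4, 236.8, 10.2]
tcp_rot: [3.141, 0.0, 2.583]
ft_force: [-0.3, -0.3, 2.9]
opening: 0.188
grip_force: 30.0
```

Call:
carry_out:
  motion:
    - [0,0,-30,0,1]
    - [0,0,-40,0,1]
    - [0,0,-40,0,1]
    - [0,0,-40,0,1]
    - [0,0,-40,0,1]
    - [0,0,-40,0,1]
    - [0,0,-10,-8,1]
    - [0,0,0,-8,1]
    - [0,0,0,-8,1]
    - [0,0,0,-8,1]
    - [0,0,0,-8,1]
    - [0,0,0,-2,1]

```text
t: 5.7
eef_pos: [390.0, 236.7, 249.9]
tcp_rot: [-3.142, -0.001, -2.962]
ft_force: [0.6, 0.1, -1.6]
opening: 0.186
grip_force: 30.0
```

```bash
python3 -c "
from h import *
plan(492.8,334.6,222,190.5)"
```

```text
shift [-118.6   78.    27.9] n 4 per [-29.66  19.49   6.96] turn -0.19 m 1 per -0.19 q6 -1.35 t 5.7
```

Call:
carry_out:
  motion:
    - [0,26,0,0,1]
    - [-30,26,0,0,1]
    - [-30,26,0,0,1]
    - [-30,0,0,0,1]
    - [-28.5,0,10,0,1]
    - [0,0,18,0,1]
    - [0,0,0,0,1]
    - [0,0,0,0,1]

```text
t: 6.5
eef_pos: [493.1, 334.1, 222.1]
tcp_rot: [-3.141, -0.001, -2.967]
ft_force: [0.3, 0.4, -1.7]
opening: 0.188
grip_force: 30.0
```

```bash
python3 - <<'E'
from h import *
print(env.state()["eef_pos"].round(1))
for n in("side","top","wrist"): save(cam(n),"pics/k"+n)
a=cv2.imread("pics/kside.png"); S=load("pics/kside"); u=proj(S,[545,344,193])[0].astype(int); print(u)
b=cv2.imread("pics/ktop.png"); T=load("pics/ktop"); v=proj(T,[545,344,193])[0].astype(int); print(v)
cr=lambda a,u:cv2.resize(a[u[1]-37:u[1]+38,u[0]-50:u[0]+50],(400,300),interpolation=cv2.INTER_CUBIC)
w=cv2.imread("pics/kwrist.png")
cv2.imwrite("pics/k.png",np.vstack([np.hstack([cr(a,u),cr(b,v)]),np.hstack([cv2.resize(w,(480,300)),np.zeros((300,320,3),np.uint8)])]))
E
```

```text
[493.1 334.1 222.1]
[204 118]
[194 212]
```

View pics/k.png

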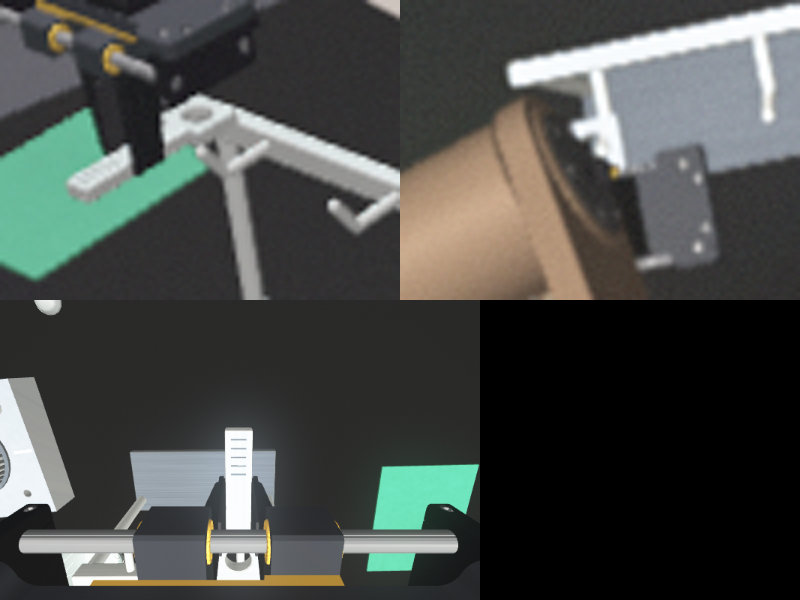

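The eye sits over the hook tip: in the side crop it is at (200,113) with the tip at (202,150), and in the wrist view the hole is at about (317,349) full scale. I'll compare both with predictions and zoom in on the hole.

```bash
python3 - <<'E'
from h import *
S=load("pics/kside");W=load("pics/kwrist")
e=[493.1+51.7,334.1+9.5,222]
print("eye pred side",proj(S,e),"seen",((200.5)/4-.5+154,(113.5)/4-.5+81),"wrist",proj(W,e),"tip wrist",proj(W,[544.5,344,193]))
w=cv2.imread("pics/kwrist.png")[315:390,265:365]; a=cv2.imread("pics/kside.png")[81:156,154:254]
cv2.imwrite("pics/k2.png",np.hstack([cv2.resize(q,(400,300),interpolation=cv2.INTER_CUBIC) for q in (w,)]))
E
```

```text
eye pred side [[203.03532875 108.39247356]] seen (203.625, 108.875) wrist [[316.86581092 343.26171806]] tip wrist [[317.58398261 311.55165568]]
```

View pics/k2.png

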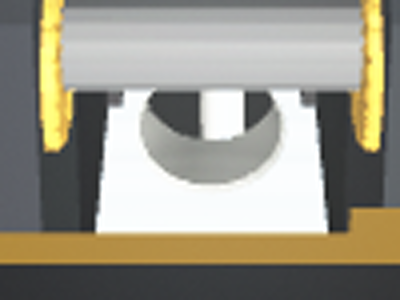

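The rod sits about 1.5 mm to tool +y of the hole's centre, so I'll correct that and lower.

Call:
carry_out:
  motion:
    - [1,1.5,0,0,1]
    - [0,0,6,0,1]
    - [0,0,6,0,1]
    - [0,0,6,0,1]
    - [0,0,3,0,1]
    - [0,0,3,0,1]
    - [0,0,0,0,1]

```text
t: 7.35
eef_pos: [492.2, 335.5, 197.7]
tcp_rot: [-3.141, -0.001, -2.967]
ft_force: [0.0, 0.3, -1.7]
opening: 0.186
grip_force: 30.0
```

Call:
carry_out:
  motion:
    - [-2.1,0,3,0,1]
    - [-2.1,0,3,0,1]
    - [-2.1,0,3,0,1]
    - [-2.1,0,3,0,1]
    - [0,0,0,0,1]

```text
t: 7.85
eef_pos: [500.7, 337.0, 185.6]
tcp_rot: [-3.141, -0.001, -2.967]
ft_force: [-0.5, -0.3, -1.3]
opening: 0.188
grip_force: 30.0
```

```bash
python3 - <<'E'
from h import *
c=cam("side"); save(c,"pics/m")
a=cv2.imread("pics/m.png"); w=cam("wrist")["color"][:,:,::-1]
cv2.imwrite("pics/m2.png",np.hstack([cv2.resize(a[81:156,154:254],(400,300),interpolation=cv2.INTER_CUBIC),cv2.resize(w[315:390,265:365],(400,300),interpolation=cv2.INTER_CUBIC)]))
E
```

```text
(no output)
```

View pics/m2.png

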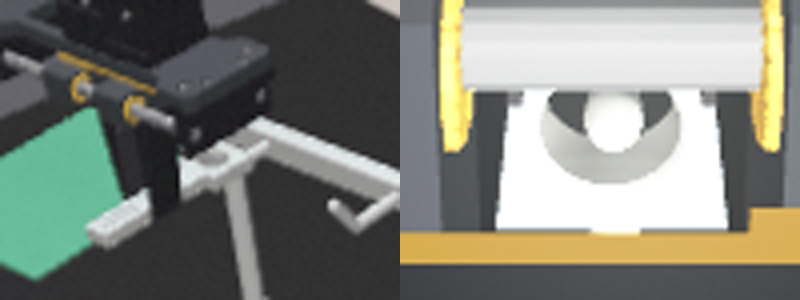

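The tip is threaded through the hole, so I'll release.

Call:
carry_out:
  motion:
    - [0,0,0,0,0.55]
    - [0,0,0,0,0.55]
    - [0,0,0,0,0.55]
    - [0,0,0,0,0.55]
    - [0,0,0,0,0.55]
    - [0,0,0,0,0.55]
    - [0,0,-20,0,0.55]
    - [0,0,-40,0,0.55]
    - [0,0,-40,0,0.55]
    - [0,0,0,0,0.55]

```text
t: 8.95
eef_pos: [501.8, 337.8, 291.5]
tcp_rot: [3.139, 0.008, -2.967]
ft_force: [-0.1, 0.3, 0.8]
opening: 0.452
grip_force: 0.0
```

```bash
python3 - <<'E'
from h import *
c=cam("side"); save(c,"pics/n")
a=cv2.imread("pics/n.png"); t=cam("top"); save(t,"pics/nt"); b=cv2.imread("pics/nt.png")
cv2.imwrite("pics/n2.png",np.hstack([cv2.resize(a[81:206,154:304],(450,375),interpolation=cv2.INTER_CUBIC),cv2.resize(b[220:320,380:480],(350,375),interpolation=cv2.INTER_CUBIC)]))
gauge(t,(433.4,-269.7)); 
E
```

```text
eye [ 433.4 -270. ] hole [20.8 18.1] rect [119.1  37.6] yaw 8.2 len 94.2
```

View pics/n2.png

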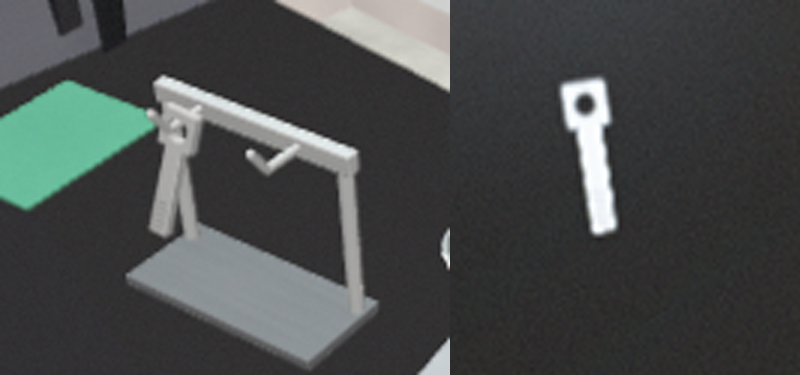

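Gauge0 hangs on the left hook. Gauge1 is lying where it was, in the top crop at (585,105), so I'll go to it.

```bash
python3 -c "
from h import *
plan(381,-277.5,250,188.2)"
```

```text
shift [ 224.7 -584.4   36.1] n 16 per [ 14.04 -36.52   2.25] turn 1.82 m 1 per 1.82 q6 -1.26 t 9.1
```

Call:
carry_out:
  motion:
    - [14,-36.5,0,0,0.5]
    - [14,-36.5,0,0,0.5]
    - [14,-36.5,0,0,0.5]
    - [14,-36.5,0,0,0.5]
    - [14,-36.5,0,0,0.5]
    - [14,-36.5,0,0,0.5]
    - [14,-36.5,0,0,0.5]
    - [14,-36.5,0,0,0.5]
    - [14,-36.5,0,0,0.5]
    - [14,-36.5,0,0,0.5]
    - [14,-36.5,0,0,0.5]
    - [14,-36.5,0,0,0.5]

```text
t: 10.25
eef_pos: [410.3, -124.8, 285.0]
tcp_rot: [3.14, -0.002, -2.967]
ft_force: [0.6, -0.1, 0.6]
opening: 0.501
grip_force: 0.0
```

Call:
carry_out:
  motion:
    - [14,-36.5,0,0,0.5]
    - [14,-36.5,0,0,0.5]
    - [14,-36.5,18,0,0.5]
    - [14,-36.5,18,0,0.5]
    - [0,0,0,1.8,0.5]
    - [0,0,0,0,0.5]

```text
t: 10.85
eef_pos: [380.7, -277.4, 248.4]
tcp_rot: [3.139, -0.002, -3.001]
ft_force: [0.5, -0.3, -0.0]
opening: 0.502
grip_force: 0.0
```

```bash
python3 - <<'E'
from h import *
c=cam("wrist"); save(c,"pics/w3")
e,d=gauge(c,(433.4,-270)); 
plan(*(e-53*d),10,np.degrees(np.arctan2(d[1],d[0]))+180)
E
```

```text
eye [ 432.  -269.6] hole [18.2 20.7] rect [118.3  34. ] yaw 7.3 len 98.9
shift [  1.2   0.3 239. ] n 6 per [ 0.2   0.05 39.83] turn 0.89 m 1 per 0.89 q6 -2.48 t 10.9
```

Call:
carry_out:
  motion:
    - [1.2,0.3,40,0.5,0.5]
    - [0,0,40,0,0.5]
    - [0,0,40,0,0.5]
    - [0,0,40,0,0.5]
    - [0,0,40,0,0.5]
    - [0,0,26,0,0.5]
    - [0,0,12.5,0,0.5]
    - [0,0,0,0,1]
    - [0,0,0,0,1]
    - [0,0,0,0,1]
    - [0,0,0,0,1]
    - [0,0,0,0,1]

```text
t: 12.1
eef_pos: [380.6, -277.1, 12.4]
tcp_rot: [-3.14, 0.001, -3.007]
ft_force: [0.8, 1.2, 8.1]
opening: 0.187
grip_force: 30.0
```

Call:
carry_out:
  motion:
    - [0,0,0,0,1]
    - [0,0,-30,0,1]
    - [0,0,-40,0,1]
    - [0,0,-40,0,1]
    - [0,0,-40,0,1]
    - [0,0,-40,0,1]
    - [0,0,-40,0,1]
    - [0,0,-20,-2,1]
    - [0,0,0,0,1]

```text
t: 13.0
eef_pos: [380.8, -277.3, 264.4]
tcp_rot: [-3.137, 0.003, -2.971]
ft_force: [0.2, 0.3, -2.6]
opening: 0.182
grip_force: 30.0
```

```bash
python3 -c "
from h import *
plan(512.6,228.5,260,190.5)"
```

```text
shift [-215.7  476.2    3.1] n 14 per [-15.41  34.01   0.22] turn -0.73 m 1 per -0.73 q6 -2.51 t 13.0
```

Call:
carry_out:
  motion:
    - [-15.4,34,0,0,1]
    - [-15.4,34,0,0,1]
    - [-15.4,34,0,0,1]
    - [-15.4,34,0,0,1]
    - [-15.4,34,0,0,1]
    - [-15.4,34,0,0,1]
    - [-15.4,34,0,0,1]
    - [-15.4,34,0,0,1]
    - [-15.4,34,0,0,1]
    - [-15.4,34,0,0,1]
    - [-15.4,34,0,0,1]
    - [-15.4,34,0,0,1]

```text
t: 14.2
eef_pos: [493.2, 157.9, 260.3]
tcp_rot: [-3.142, -0.002, -2.973]
ft_force: [1.0, -0.3, -0.6]
opening: 0.185
grip_force: 30.0
```

Call:
carry_out:
  motion:
    - [-15.4,34,0,-0.7,1]
    - [-15.4,34,10,0,1]
    - [0,0,25,0,1]
    - [0,0,0,0,1]
    - [0,0,0,0,1]

```text
t: 14.7
eef_pos: [511.6, 228.4, 226.0]
tcp_rot: [-3.141, -0.002, -2.96]
ft_force: [-0.5, -0.3, -0.9]
opening: 0.182
grip_force: 30.0
```

```bash
python3 - <<'E'
from h import *
plan(513.4,227.9,222,190.5)
save(cam("side"),"pics/p");save(cam("wrist"),"pics/pw"); S=load("pics/p");W=load("pics/pw")
X=env.state()["eef_pos"]; e=X+[52*.983,52*.183,-2.5]; print(proj(S,e),proj(S,[564,237.3,193]),proj(W,e))
a=cv2.imread("pics/p.png"); w=cv2.imread("pics/pw.png")
u=proj(S,e)[0].astype(int); print(u)
cv2.imwrite("pics/p2.png",np.hstack([cv2.resize(a[u[1]-37:u[1]+38,u[0]-50:u[0]+50],(400,300),interpolation=cv2.INTER_CUBIC),cv2.resize(w[315:390,265:365],(400,300),interpolation=cv2.INTER_CUBIC)]))
E
```

```text
shift [-1.7 -0.8  4. ] n 1 per [-1.73 -0.77  3.98] turn -0.11 m 1 per -0.11 q6 -1.45 t 14.7
[[235.43661471 120.45695368]] [[237.25945906 131.78497286]] [[316.693925  342.1466836]]
[235 120]
```

View pics/p2.png

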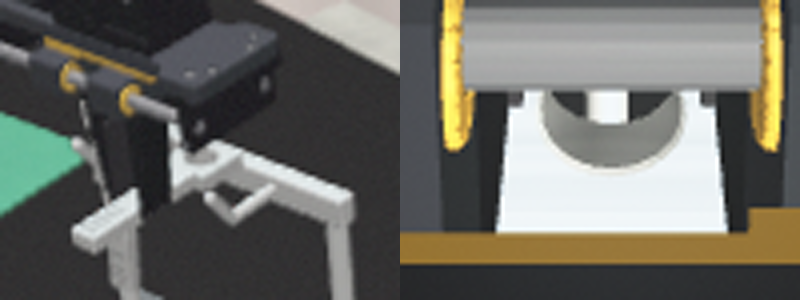

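Call:
carry_out:
  motion:
    - [-2,-0.9,0,0,1]
    - [0,0,7,0,1]
    - [0,0,7,0,1]
    - [0,0,6,0,1]
    - [0,0,3,0,1]
    - [0,0,3,0,1]
    - [0,0,0,0,1]

```text
t: 15.5
eef_pos: [514.0, 228.2, 200.2]
tcp_rot: [3.142, -0.001, -2.96]
ft_force: [-0.8, 0.3, -1.3]
opening: 0.184
grip_force: 30.0
```

Call:
carry_out:
  motion:
    - [-2.1,0,3,0,1]
    - [-2.1,0,3,0,1]
    - [-2.1,0,3,0,1]
    - [-2.1,0,3,0,1]
    - [0,0,0,0,1]

```text
t: 16.0
eef_pos: [522.5, 229.7, 188.1]
tcp_rot: [-3.142, -0.001, -2.96]
ft_force: [-0.5, 0.1, -0.3]
opening: 0.181
grip_force: 30.0
```

```bash
python3 - <<'E'
from h import *
c=cam("wrist");save(c,"pics/pw2"); w=cv2.imread("pics/pw2.png"); save(cam("side"),"pics/ps2"); a=cv2.imread("pics/ps2.png")
cv2.imwrite("pics/p3.png",np.hstack([cv2.resize(a[83:158,185:285],(400,300),interpolation=cv2.INTER_CUBIC),cv2.resize(w[315:390,265:365],(400,300),interpolation=cv2.INTER_CUBIC)]))
E
```

```text
(no output)
```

View pics/p3.png

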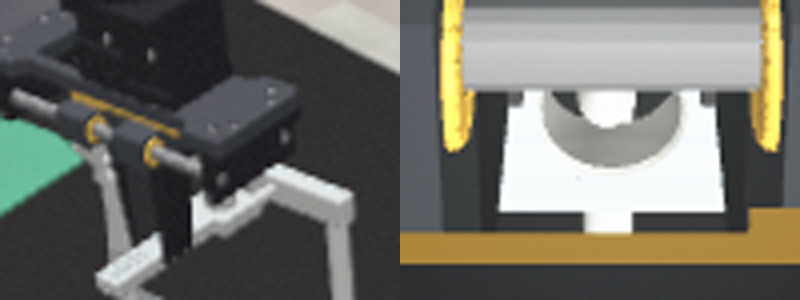

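The tip is inside the hole and shows at (607,107), with no contact force. I'll release.

Call:
carry_out:
  motion:
    - [0,0,0,0,0.55]
    - [0,0,0,0,0.55]
    - [0,0,0,0,0.55]
    - [0,0,0,0,0.55]
    - [0,0,0,0,0.55]
    - [0,0,0,0,0.55]
    - [0,0,-20,0,0.55]
    - [0,0,-40,0,0.55]
    - [0,0,-40,0,0.55]
    - [0,0,-20,0,0.55]

```text
t: 17.1
eef_pos: [522.9, 229.9, 312.1]
tcp_rot: [3.141, 0.004, -2.96]
ft_force: [-0.3, -0.0, 0.3]
opening: 0.446
grip_force: 0.0
```

```bash
python3 - <<'E'
from h import *
save(cam("side"),"pics/q"); a=cv2.imread("pics/q.png")[81:206,154:304]
cv2.imwrite("pics/q2.png",cv2.resize(a,(450,375),interpolation=cv2.INTER_CUBIC))
plan(492,-250,320,190)
E
```

```text
shift [ 117.7 -466.5   -7.1] n 13 per [  9.06 -35.88  -0.55] turn 0.42 m 1 per 0.42 q6 -1.45 t 17.1
```

View pics/q2.png

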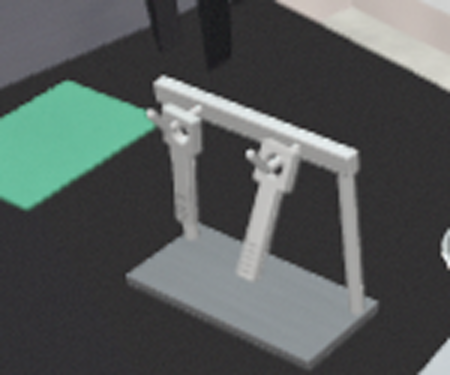

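Both gauges hang and are swinging out. Next I'll look at the rack and base together.

```bash
python3 -c "
from h import *
plan(570,-160,320,185)"
```

```text
shift [  24.8 -392.1   -6.4] n 10 per [  2.48 -39.21  -0.64] turn 5.42 m 1 per 5.42 q6 -1.45 t 17.1
```

Call:
carry_out:
  motion:
    - [2.5,-39,0,0,0.4]
    - [2.5,-39,0,0,0.4]
    - [2.5,-39,0,0,0.4]
    - [2.5,-39,0,0,0.4]
    - [2.5,-39,0,0,0.4]
    - [2.5,-39,0,0,0.4]
    - [2.5,-39,0,0,0.4]
    - [2.5,-39,0,0,0.4]
    - [2.5,-39,-7,0,0.4]
    - [2.5,-39,0,0,0.4]
    - [0,0,0,5.4,0.4]
    - [0,0,0,0,0.4]

```text
t: 18.35
eef_pos: [568.1, -159.3, 314.9]
tcp_rot: [3.141, -0.001, -3.057]
ft_force: [-0.3, 0.8, -0.6]
opening: 0.601
grip_force: 0.0
```

Call:
carry_out:
  motion:
    - [0,0,0,0,0.4]
    - [0,0,0,0,0.4]

```text
t: 18.55
eef_pos: [568.3, -157.6, 315.6]
tcp_rot: [3.141, -0.0, -3.051]
ft_force: [0.0, 0.2, -1.1]
opening: 0.602
grip_force: 0.0
```

```bash
python3 - <<'E'
from h import *
save(cam("wrist"),"pics/r"); a=cv2.imread("pics/r.png")
W=load("pics/r"); print(proj(W,[[592,-27.6,45],[577,-180,70],[545,-390,70],[514.6,13.7,85],[550.7,-105,85],[669.4,-68.9,85]]))
u=proj(W,[585,-160,60])[0]; print(env.state()["eef_pos"])
cv2.imwrite("pics/r2.png",cv2.resize(a[0:300,:],(800,600) if 0 else (800,375),interpolation=cv2.INTER_CUBIC))
# rack crop at 2x contrast
p=proj(W,[570,-285,70])[0].astype(int); x0=max(0,p[0]-133);y0=max(0,p[1]-65); print(x0,y0)
g=a[y0:y0+130,x0:x0+266].astype(float); g=np.clip((g/255)**2.5*255,0,255).astype(np.uint8)
b=a[:,:,:].copy()
cv2.imwrite("pics/r3.png",np.vstack([cv2.resize(a[40:300],(492,200)).repeat(1,0) if 0 else cv2.copyMakeBorder(cv2.resize(a[60:260],(640,200)),0,0,0,160,cv2.BORDER_CONSTANT),cv2.resize(g,(800,391),interpolation=cv2.INTER_CUBIC)]))
E
```

```text
[[415.99546858 186.66792368]
 [297.41867596 168.93090507]
 [116.7518731  125.35030748]
 [474.58446218 132.68685954]
 [364.44307101 155.08889638]
 [380.78715945 252.43795022]]
[ 568.35040096 -157.56393331  315.67969009]
75 90
```

View pics/r3.png

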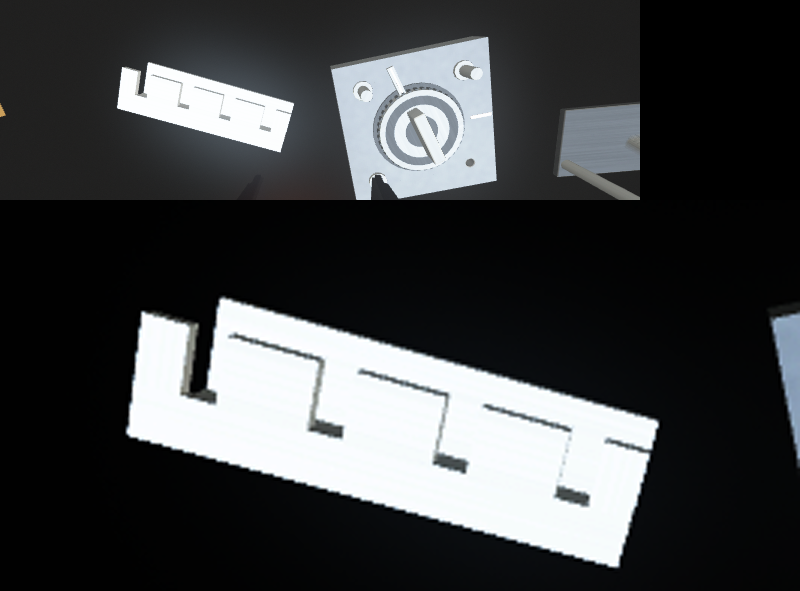

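The wrist view, with all pixels in the lower panel, shows the plate's rear corners at (127,436) and (620,567) and its front corners at (142,312) and (651,452). The notch inner-end centres are at (199,399), (326,434), (450,468) and (572,501).

```bash
python3 - <<'E'
from h import *
from scipy.optimize import least_squares
np.set_printoptions(precision=1,suppress=True)
W=load("pics/r"); T=load("pics/ctop")
f=lambda x,y:np.array([(x+.5)*266/800-.5+75,(y-200+.5)*130/391-.5+90])
pts=[(f(127,436),(25,-100)),(f(620,567),(25,100)),(f(142,312),(-25,-100)),(f(651,452),(-25,100)),(f(199,400),(3,-75)),(f(326,434),(3,-25)),(f(450.5,468),(3,25)),(f(572,501),(3,75))]
def P(p,l): c,s=np.cos(p[2]),np.sin(p[2]); return np.array([p[0]+c*l[0]-s*l[1],p[1]+s*l[0]+c*l[1]])
G=[(ray(W,u,70)[:2],l) for u,l in pts]
r=least_squares(lambda p:np.hstack([P(p,l)-g for g,l in G]),[590,-290,-.18]); print(r.x,np.degrees(r.x[2]),r.fun.reshape(-1,2))
for y in(-75,-25,25,75): print("notch",P(r.x,(-4,y)),"entry",P(r.x,(-50,y)))
# base: top corners & pins in wrist picture (upper panel: y+60)
for n,u,z in(("c",(331,67+60),45),("c",(488,37+60),45),("c",(496,180+60),45),("bore",(470,163+60),45),("line",(471,118+60),45),("line",(493,114+60),45),("ptr tip",(391,69+60),55),("ptr",(402,91+60),55),("bar-a",(412,113+60),96),("bar-b",(437,160+60),96),("pinA top",(364,96+60),85),("pinB top",(475,73.5+60),85)): print(n,ray(W,u,z)[:2])
rear=[ray(T,((x+.5)/4-.5+280,(y+.5)/4-.5+145),70)[:2] for x,y in((458,135),(740,182))]; print("top rear",rear,P(r.x,(25,100)),P(r.x,(25,-100)))
E
```

```text
[ 589.4 -290.4   -0.2] -10.657446937157305 [[-0.1  0.5]
 [-0.2 -0.3]
 [ 0.1  0.2]
 [ 0.2 -0.4]
 [ 0.  -0. ]
 [ 0.1 -0. ]
 [-0.  -0.1]
 [-0.1  0.1]]
notch [ 571.6 -363.4] entry [ 526.4 -354.9]
notch [ 580.9 -314.2] entry [ 535.7 -305.7]
notch [ 590.1 -265.1] entry [ 544.9 -256.6]
notch [ 599.4 -216. ] entry [ 554.1 -207.5]
c [ 526.9 -144. ]
c [474.9  38.3]
c [655.8  92.9]
bore [634.9  52.5]
line [574.3  40.2]
line [566.6  66.9]
ptr tip [521.7 -73. ]
ptr [546.6 -55.6]
bar-a [564. -51.]
bar-b [616.9 -12.3]
pinA top [ 551.8 -105.4]
pinB top [515.4  14.4]
top rear [array([ 634.6, -196.3]), array([ 596.7, -397.1])] [ 632.5 -196.8] [ 595.5 -393.3]
```

Rack fit residuals are below 0.5 mm. The pins are at A (551.5,-104.5), B (515,14.5) and C (670,-67.5). Going to A with the yaw squared to the rack.

```bash
python3 -c "
from h import *
plan(551.5,-104.5,120,169.3)"
```

```text
shift [ 12.   54.3 195.7] n 6 per [ 2.01  9.06 32.61] turn 15.86 m 2 per 7.93 q6 -2.04 t 18.6
```

Call:
carry_out:
  motion:
    - [2,9,32.6,0,0.7]
    - [2,9,32.6,0,0.7]
    - [2,9,32.6,0,0.7]
    - [2,9,32.6,0,0.7]
    - [2,9,32.6,0,0.7]
    - [2,9,32.6,0,0.7]
    - [0,0,0,8,0.7]
    - [0,0,0,8,0.7]
    - [0,0,0,0,0.7]
    - [0,0,0,0,0.7]

```text
t: 19.6
eef_pos: [551.8, -105.2, 120.2]
tcp_rot: [3.142, 0.0, 2.955]
ft_force: [-0.0, -0.1, -0.8]
opening: 0.3
grip_force: 0.0
```

```bash
python3 -c "
from h import *
plan(551.5,-104.5,62,169.3); c=cam('top'); save(c,'pics/s')"
```

```text
shift [ 0.4  0.7 58.2] n 2 per [ 0.22  0.34 29.12] turn 0.02 m 1 per 0.02 q6 -1.69 t 19.6
```

Call:
carry_out:
  motion:
    - [0.4,0.7,20,0,0.7]
    - [0,0,20,0,0.7]
    - [0,0,18,0,0.7]
    - [0,0,0,0,1]
    - [0,0,0,0,1]
    - [0,0,0,0,1]
    - [0,0,0,0,1]
    - [0,0,0,0,1]

```text
t: 20.45
eef_pos: [551.7, -104.9, 62.8]
tcp_rot: [-3.142, 0.001, 2.95]
ft_force: [0.4, 0.1, 3.2]
opening: 0.141
grip_force: 30.0
```

Call:
carry_out:
  motion:
    - [0,0,-15,0,1]
    - [0,0,-20,0,1]
    - [0,0,-25,0,1]
    - [0,0,-30,0,1]
    - [0,0,-20,0,1]
    - [0,0,0,0,1]

```text
t: 21.05
eef_pos: [552.4, -105.1, 174.8]
tcp_rot: [-3.141, 0.005, 2.95]
ft_force: [0.2, 0.3, -0.9]
opening: 0.137
grip_force: 30.0
```

```bash
python3 -c "
from h import *
plan(554.1,-207.5,172,169.3);plan(554.1,-207.5,91,169.3)"
```

```text
shift [ -21.1 -100.2    3. ] n 3 per [ -7.05 -33.4    0.99] turn -0.27 m 1 per -0.27 q6 -1.68 t 21.1
shift [ -20.7 -100.2   84. ] n 4 per [ -5.18 -25.04  20.99] turn -0.27 m 1 per -0.27 q6 -1.68 t 21.1
```

Call:
carry_out:
  motion:
    - [-7,-33.4,0,-0.3,1]
    - [-7,-33.4,0,0,1]
    - [-7,-33.4,0,0,1]
    - [0,0,30,0,1]
    - [0,0,30,0,1]
    - [0,0,20,0,1]
    - [0,0,0,0,1]
    - [0,0,0,0,1]

```text
t: 21.85
eef_pos: [553.2, -207.1, 91.7]
tcp_rot: [3.141, -0.001, 2.955]
ft_force: [0.1, -0.6, 0.1]
opening: 0.14
grip_force: 30.0
```

```bash
python3 - <<'E'
from h import *
plan(554.1,-207.5,91,169.3);plan(599.4,-216,91,169.3)
E
```

```text
shift [-1.  -0.2  0.7] n 1 per [-0.97 -0.22  0.71] turn 0.02 m 1 per 0.02 q6 -1.85 t 21.9
shift [-47.1  -0.2   0.7] n 2 per [-23.53  -0.09   0.33] turn 0.02 m 1 per 0.02 q6 -1.85 t 21.9
```

Call:
carry_out:
  motion:
    - [-10,0,0.7,0,1]
    - [-10,0,0,0,1]
    - [-10,0,0,0,1]
    - [-8,0,0,0,1]
    - [-5,0,0,0,1]
    - [-4,0,0,0,1]
    - [0,0,0,0,1]

```text
t: 22.55
eef_pos: [599.8, -215.9, 91.2]
tcp_rot: [3.142, 0.0, 2.955]
ft_force: [-0.2, -0.0, -1.0]
opening: 0.141
grip_force: 30.0
```

Call:
carry_out:
  motion:
    - [0,0,2.5,0,1]
    - [0,0,0,0,1]
    - [0,0,0,0,0.7]
    - [0,0,0,0,0.7]
    - [0,0,0,0,0.7]
    - [0,0,0,0,0.7]
    - [0,0,-20,0,0.7]
    - [0,0,-35,0,0.7]
    - [0,0,-35,0,0.7]
    - [0,0,0,0,0.7]

```text
t: 23.55
eef_pos: [601.1, -216.6, 183.5]
tcp_rot: [-3.14, 0.007, 2.955]
ft_force: [0.8, 0.7, 0.5]
opening: 0.302
grip_force: 0.0
```

```bash
python3 - <<'E'
from h import *
np.set_printoptions(precision=1,suppress=True)
plan(515.2,14.5,150,169.3)
c=cam("side"); save(c,"pics/t"); c2=cam("top"); save(c2,"pics/tt")
S=load("pics/t"); print(proj(S,[599.4,-216,110]),proj(S,[599.4,-216,70]))
E
```

```text
shift [127.4 211.3  32.2] n 7 per [18.2 30.2  4.6] turn 0.02 m 1 per 0.02 q6 -1.83 t 23.6
[[392.5 243.8]] [[390.6 256.9]]
```

```bash
python3 - <<'E'
import cv2,numpy as np
d=cv2.absdiff(cv2.imread("pics/cside.png"),cv2.imread("pics/t.png")).max(2)[225:275,365:425]
for r in d[::2]: print("".join("#" if v>40 else "." for v in r))
E
```

```text
............................................................
............................................................
............................................................
............................................................
............................................................
............................................................
............................................................
............................................................
............................................................
.......................######...............................
.......................########.............................
.......................#...###..............................
.......................######...............................
......................#######...............................
......................#######...............................
......................#######...............................
...................#........................................
......................#######...............................
......................##...##...............................
............................................................
............................................................
............................................................
.....................##.....................................
.......................#....................................
............................................................
```

Call:
carry_out:
  motion:
    - [18,30,0,0,0.7]
    - [18,30,0,0,0.7]
    - [18,30,0,0,0.7]
    - [18,30,0,0,0.7]
    - [18,30,0,0,0.7]
    - [18,30,0,0,0.7]
    - [19.4,31.3,10,0,0.7]
    - [0,0,25,0,0.7]
    - [0,0,25,0,0.7]
    - [0,0,0,0,0.7]
    - [0,0,0,0,0.7]

```text
t: 24.75
eef_pos: [513.2, 15.3, 118.4]
tcp_rot: [-3.141, -0.002, 2.955]
ft_force: [0.3, 0.3, 0.6]
opening: 0.302
grip_force: 0.0
```

```bash
python3 -c "
from h import *
plan(515.2,14.5,62,169.3)"
```

```text
shift [-2.3 -0.4 56.4] n 2 per [-1.13 -0.2  28.2 ] turn 0.01 m 1 per 0.01 q6 -1.48 t 24.8
```

Pin A stands upright in its notch where predicted. Now pin B.

Call:
carry_out:
  motion:
    - [-2.3,-0.4,20,0,0.7]
    - [0,0,20,0,0.7]
    - [0,0,16,0,0.7]
    - [0,0,0,0,1]
    - [0,0,0,0,1]
    - [0,0,0,0,1]
    - [0,0,0,0,1]
    - [0,0,0,0,1]

```text
t: 25.55
eef_pos: [516.2, 14.4, 63.9]
tcp_rot: [3.141, 0.002, 2.955]
ft_force: [-0.5, 0.1, 8.0]
opening: 0.142
grip_force: 30.0
```

Call:
carry_out:
  motion:
    - [0,0,-15,0,1]
    - [0,0,-20,0,1]
    - [0,0,-25,0,1]
    - [0,0,-30,0,1]
    - [0,0,-20,0,1]
    - [0,0,0,0,1]

```text
t: 26.15
eef_pos: [516.6, 14.5, 175.6]
tcp_rot: [3.141, 0.005, 2.955]
ft_force: [0.3, -0.1, -0.9]
opening: 0.142
grip_force: 30.0
```

```bash
python3 -c "
from h import *
plan(544.9,-256.6,172,169.3)"
```

```text
shift [ -78.  -261.1    3.8] n 7 per [-11.15 -37.31   0.54] turn 0.02 m 1 per 0.02 q6 -1.48 t 26.1
```

Call:
carry_out:
  motion:
    - [-11,-37.3,0,0,1]
    - [-11,-37.3,0,0,1]
    - [-11,-37.3,0,0,1]
    - [-11,-37.3,0,0,1]
    - [-11,-37.3,0,0,1]
    - [-11,-37.3,0,0,1]
    - [-11,-37.3,0,0,1]
    - [0,0,30,0,1]
    - [0,0,30,0,1]
    - [0,0,21,0,1]
    - [0,0,0,0,1]
    - [0,0,0,0,1]

```text
t: 27.35
eef_pos: [542.8, -256.2, 91.6]
tcp_rot: [3.141, -0.001, 2.955]
ft_force: [0.1, -1.3, -0.3]
opening: 0.139
grip_force: 30.0
```

```bash
python3 -c "
from h import *
plan(590.1,-265.1,92,169.3)"
```

```text
shift [-48.1   0.   -0.5] n 2 per [-2.405e+01  2.000e-02 -2.400e-01] turn 0.02 m 1 per 0.02 q6 -1.94 t 27.4
```

Call:
carry_out:
  motion:
    - [-10,0,-0.7,0,1]
    - [-10,0,0,0,1]
    - [-10,0,0,0,1]
    - [-9,0,0,0,1]
    - [-5,0,0,0,1]
    - [-4,0,0,0,1]
    - [0,0,0,0,1]

```text
t: 28.05
eef_pos: [590.4, -265.2, 92.3]
tcp_rot: [3.141, -0.0, 2.955]
ft_force: [-0.1, -0.6, -0.9]
opening: 0.141
grip_force: 30.0
```

Call:
carry_out:
  motion:
    - [0,0,2,0,1]
    - [0,0,0,0,1]
    - [0,0,0,0,0.7]
    - [0,0,0,0,0.7]
    - [0,0,0,0,0.7]
    - [0,0,0,0,0.7]
    - [0,0,-20,0,0.7]
    - [0,0,-35,0,0.7]
    - [0,0,-35,0,0.7]
    - [0,0,0,0,0.7]

```text
t: 29.05
eef_pos: [591.6, -266.1, 185.3]
tcp_rot: [-3.139, 0.007, 2.955]
ft_force: [1.3, 0.2, 0.2]
opening: 0.302
grip_force: 0.0
```

```bash
python3 - <<'E'
from h import *
plan(670,-67.5,150,169.3)
E
```

```text
shift [-40.  209.7  35.1] n 6 per [-6.67 34.95  5.85] turn 0.02 m 1 per 0.02 q6 -1.91 t 29.1
```

Call:
carry_out:
  motion:
    - [-6.7,35,0,0,0.7]
    - [-6.7,35,0,0,0.7]
    - [-6.7,35,0,0,0.7]
    - [-6.7,35,0,0,0.7]
    - [-6.7,35,0,0,0.7]
    - [-6.7,35,10,0,0.7]
    - [0,0,25,0,0.7]
    - [0,0,25,0,0.7]
    - [0,0,0,0,0.7]
    - [0,0,0,0,0.7]

```text
t: 30.05
eef_pos: [668.5, -66.4, 120.5]
tcp_rot: [3.142, -0.001, 2.955]
ft_force: [-0.1, -0.1, 0.5]
opening: 0.303
grip_force: 0.0
```

```bash
python3 -c "
from h import *
plan(670,-67.5,63,169.3)"
```

```text
shift [-1.8 -0.8 57.5] n 2 per [-0.88 -0.4  28.75] turn 0.01 m 1 per 0.01 q6 -1.58 t 30.1
```

Call:
carry_out:
  motion:
    - [-1.8,-0.8,20,0,0.7]
    - [0,0,20,0,0.7]
    - [0,0,17.5,0,0.7]
    - [0,0,0,0,1]
    - [0,0,0,0,1]
    - [0,0,0,0,1]
    - [0,0,0,0,1]
    - [0,0,0,0,1]

```text
t: 30.85
eef_pos: [670.8, -67.7, 64.6]
tcp_rot: [-3.142, 0.002, 2.955]
ft_force: [-1.1, -1.5, 6.6]
opening: 0.139
grip_force: 30.0
```

Call:
carry_out:
  motion:
    - [0,0,-15,0,1]
    - [0,0,-20,0,1]
    - [0,0,-25,0,1]
    - [0,0,-30,0,1]
    - [0,0,-20,0,1]
    - [0,0,0,0,1]

```text
t: 31.45
eef_pos: [671.2, -67.5, 177.1]
tcp_rot: [3.141, 0.006, 2.955]
ft_force: [-0.5, 0.1, -1.2]
opening: 0.141
grip_force: 30.0
```

```bash
python3 -c "
from h import *
plan(535.7,-305.7,175,169.3)"
```

```text
shift [  89.  -259.2    1.6] n 7 per [ 12.72 -37.03   0.23] turn 0.03 m 1 per 0.03 q6 -1.58 t 31.4
```

Call:
carry_out:
  motion:
    - [30,0,0,0,1]
    - [30,0,0,0,1]
    - [29,-20,0,0,1]
    - [0,-37,0,0,1]
    - [0,-37,0,0,1]
    - [0,-37,0,0,1]
    - [0,-37,0,0,1]
    - [0,-37,0,0,1]
    - [0,-37,0,0,1]
    - [0,-17,0,0,1]
    - [0,0,30,0,1]
    - [0,0,30,0,1]

```text
t: 32.65
eef_pos: [534.5, -305.7, 112.4]
tcp_rot: [-3.141, 0.001, 2.954]
ft_force: [-0.8, -0.3, -1.2]
opening: 0.139
grip_force: 30.0
```

Call:
carry_out:
  motion:
    - [0,0,20,0,1]
    - [0,0,0,0,1]
    - [0,0,0,0,1]

```text
t: 32.95
eef_pos: [534.8, -305.1, 93.2]
tcp_rot: [3.141, -0.001, 2.955]
ft_force: [0.3, 0.1, -0.6]
opening: 0.142
grip_force: 30.0
```

```bash
python3 -c "
from h import *
plan(580.9,-314.2,93,169.3)"
```

```text
shift [-47.   -0.4   0.2] n 2 per [-23.51  -0.21   0.08] turn 0.03 m 1 per 0.03 q6 -2.01 t 33.0
```

Call:
carry_out:
  motion:
    - [-10,-0.4,0,0,1]
    - [-10,0,0,0,1]
    - [-10,0,0,0,1]
    - [-8,0,0,0,1]
    - [-5,0,0,0,1]
    - [-4,0,0,0,1]
    - [0,0,0,0,1]

```text
t: 33.65
eef_pos: [581.1, -314.5, 92.9]
tcp_rot: [3.141, 0.0, 2.955]
ft_force: [0.0, 0.4, -1.0]
opening: 0.142
grip_force: 30.0
```

Call:
carry_out:
  motion:
    - [0,0,2,0,1]
    - [0,0,0,0,1]
    - [0,0,0,0,0.7]
    - [0,0,0,0,0.7]
    - [0,0,0,0,0.7]
    - [0,0,0,0,0.7]
    - [0,0,-20,0,0.7]
    - [0,0,-35,0,0.7]
    - [0,0,-35,0,0.7]
    - [0,0,0,0,0.7]

```text
t: 34.65
eef_pos: [582.3, -315.5, 185.9]
tcp_rot: [-3.139, 0.007, 2.955]
ft_force: [-0.5, 0.4, 0.4]
opening: 0.303
grip_force: 0.0
```

```bash
python3 - <<'E'
from h import *
save(cam("side"),"pics/u"); save(cam("top"),"pics/ut")
d=cv2.absdiff(cv2.imread("pics/cside.png"),cv2.imread("pics/u.png")).max(2)
S=load("pics/u"); print(proj(S,[[599.4,-216,70],[590.1,-265.1,70],[580.9,-314.2,70]]).round())
for r in d[236:300:2,375:455]: print("".join("#" if v>40 else "." for v in r))
plan(592.7,-26.5,150,213.9)
E
```

```text
[[391. 257.]
 [407. 272.]
 [424. 288.]]
...............................................############.........###########.
...............................................###########............#....#####
...............................................#########.....................###
...............##..............................######...........................
.............#######............................................................
.............####...............................................................
..............######............................................................
.............######.............................................................
............#######.............................................................
............#######.............................................................
............###..##.............................................................
............#....##..............###............................................
............#####..#...............##...........................................
.......
[... 927 characters left out ...]
...#######...........................
............................##...............########...........................
..........................................#...#.................................
.............................................####.####..........................
.................................................#.##...........................
................................................................................
................................................................................
................................................................................
shift [ 41.7 285.3  31.4] n 8 per [ 5.22 35.66  3.92] turn -44.58 m 6 per -7.43 q6 -1.98 t 34.8
```

All three pins are parked upright, so I'll go to the turntable.

Call:
carry_out:
  motion:
    - [5.2,35.7,0,0,0.55]
    - [5.2,35.7,0,0,0.55]
    - [5.2,35.7,0,0,0.55]
    - [5.2,35.7,0,0,0.55]
    - [5.2,35.7,0,0,0.55]
    - [5.2,35.7,0,0,0.55]
    - [5.2,35.7,0,0,0.55]
    - [5.2,35.7,0,0,0.55]
    - [0,0,0,-7.5,0.55]
    - [0,0,0,-7.5,0.55]
    - [0,0,0,-7.5,0.55]
    - [0,0,0,-7.5,0.55]

```text
t: 35.95
eef_pos: [592.2, -25.9, 179.5]
tcp_rot: [3.14, -0.002, -2.799]
ft_force: [0.0, -0.4, 0.9]
opening: 0.45
grip_force: 0.0
```

Call:
carry_out:
  motion:
    - [0,0,20,-7.5,0.55]
    - [0,0,20,-7,0.55]
    - [0,0,0,0,0.55]
    - [0,0,0,0,0.55]

```text
t: 36.35
eef_pos: [592.5, -26.1, 140.4]
tcp_rot: [3.14, -0.001, -2.555]
ft_force: [0.1, -0.2, 0.4]
opening: 0.452
grip_force: 0.0
```

```bash
python3 -c "
from h import *
plan(592.7,-26.5,76,213.9)"
```

```text
shift [-0.  -0.5 64.4] n 2 per [-0.   -0.23 32.2 ] turn -0.29 m 1 per -0.29 q6 -2.31 t 36.4
```

Call:
carry_out:
  motion:
    - [0,-0.5,25,-0.3,0.55]
    - [0,0,25,0,0.55]
    - [0,0,14.5,0,0.55]
    - [0,0,0,0,1]
    - [0,0,0,0,1]
    - [0,0,0,0,1]
    - [0,0,0,0,1]
    - [0,0,0,0,1]
    - [0,0,0,0,1]

```text
t: 37.25
eef_pos: [592.9, -25.8, 77.6]
tcp_rot: [3.141, 0.001, -2.547]
ft_force: [-3.2, 5.1, 5.9]
opening: 0.148
grip_force: 30.0
```

Call:
carry_out:
  motion:
    - [0,0,0,3,1]
    - [0,0,0,6,1]
    - [0,0,0,6,1]
    - [0,0,0,6,1]
    - [0,0,0,6,1]
    - [0,0,0,6,1]
    - [0,0,0,6,1]
    - [0,0,0,6,1]
    - [0,0,0,6,1]
    - [0,0,0,6,1]

```text
t: 38.25
eef_pos: [593.1, -26.9, 77.6]
tcp_rot: [-3.141, 0.001, 2.738]
ft_force: [-4.2, -3.7, 5.5]
opening: 0.148
grip_force: 30.0
```

Call:
carry_out:
  motion:
    - [0,0,0,6,1]
    - [0,0,0,6,1]
    - [0,0,0,6,1]
    - [0,0,0,6,1]
    - [0,0,0,6,1]
    - [0,0,0,6,1]
    - [0,0,0,6,1]
    - [0,0,0,5,1]
    - [0,0,0,3.5,1]
    - [0,0,0,0,1]
    - [0,0,0,0,1]

```text
t: 39.35
eef_pos: [592.3, -27.5, 77.6]
tcp_rot: [-3.14, 0.001, 1.861]
ft_force: [-7.1, -8.4, 7.3]
opening: 0.143
grip_force: 30.0
```

Call:
carry_out:
  motion:
    - [0,0,0,0,0.55]
    - [0,0,0,0,0.55]
    - [0,0,0,0,0.55]
    - [0,0,0,0,0.55]
    - [0,0,-25,0,0.55]
    - [0,0,-35,0,0.55]
    - [0,0,-40,0,0.55]
    - [0,0,-30,0,0.55]
    - [0,0,0,0,0.55]
    - [0,0,0,0,0.55]

```text
t: 40.35
eef_pos: [593.1, -26.5, 206.7]
tcp_rot: [3.141, 0.0, 1.861]
ft_force: [1.2, 0.3, 0.2]
opening: 0.453
grip_force: 0.0
```

```bash
python3 - <<'E'
from h import *
save(cam("wrist"),"pics/v"); save(cam("side"),"pics/vs")
W=load("pics/v"); print(proj(W,[[566.9,57.6,45],[592.6,-26.5,62]]).round(), env.state()["eef_pos"].round(1))
w=cv2.imread("pics/v.png"); s=cv2.imread("pics/vs.png")
u=proj(W,[566.9,57.6,45])[0].astype(int); x0,y0=u[0]-50,max(0,u[1]-50); print(x0,y0)
A=cv2.resize(w[y0:y0+100,x0:x0+100],(400,400),interpolation=cv2.INTER_CUBIC)
B=cv2.resize(s[95:325,170:470],(400,307)); B=cv2.copyMakeBorder(B,0,93,0,0,cv2.BORDER_CONSTANT)
cv2.imwrite("pics/v2.png",np.hstack([A,B]))
E
```

```text
[[315.  86.]
 [316. 187.]] [592.6 -26.5 205.3]
265 35
```

View pics/v2.png

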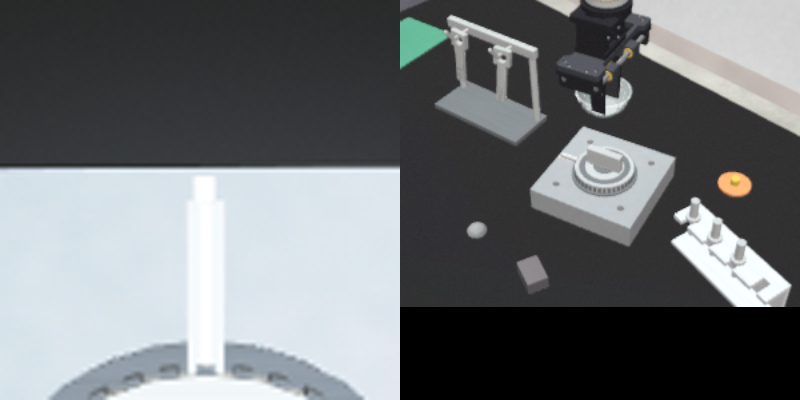

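The pointer (centre column 205) covers the index line (204.5), the three pins stand in the rack and both gauges hang. Now I'll wait for the swinging to die out.

Call:
carry_out:
  motion:
    - [0,0,0,0,0.5]
    - [0,0,0,0,0.5]
    - [0,0,0,0,0.5]
    - [0,0,0,0,0.5]
    - [0,0,0,0,0.5]
    - [0,0,0,0,0.5]
    - [0,0,0,0,0.5]
    - [0,0,0,0,0.5]
    - [0,0,0,0,0.5]
    - [0,0,0,0,0.5]
    - [0,0,0,0,0.5]
    - [0,0,0,0,0.5]

```text
t: 41.65
eef_pos: [593.1, -26.6, 206.6]
tcp_rot: [3.141, -0.0, 1.861]
ft_force: [-0.6, 0.4, -0.1]
opening: 0.499
grip_force: 0.0
```

```bash
python3 - <<'E'
from h import *
F=[cv2.imread("pics/vs.png").astype(float)]
for i in range(12): F.append(env.read_camera("side")["color"][:,:,::-1].astype(float))
R=(slice(105,190),slice(195,275)); B=(slice(20,80),slice(480,600)); H=(slice(95,250),slice(300,360))
m=lambda a,b,r:(np.abs(cv2.GaussianBlur(a-b,(5,5),1.2))[r].max().round(1))
print("gauges",[m(f,F[-1],R) for f in F[:-1]],"\nstill",[m(f,F[-1],(slice(185,290),slice(240,400))) for f in F[:-1]], env.state()["t"])
E
```

```text
gauges [np.float64(1.7), np.float64(1.7), np.float64(1.9), np.float64(1.8), np.float64(2.0), np.float64(1.8), np.float64(1.6), np.float64(1.8), np.float64(2.0), np.float64(2.2), np.float64(1.8), np.float64(1.8)] 
still [np.float64(1.9), np.float64(1.9), np.float64(2.0), np.float64(2.3), np.float64(2.6), np.float64(1.9), np.float64(2.0), np.float64(2.4), np.float64(2.2), np.float64(2.6), np.float64(1.9), np.float64(2.0)] 42.25
```

The gauges show no more change than image noise, so they are at rest. Handing in.

```bash
python3 -c "
from h import *
print(env.job_done())"
```

```text
the job is handed in; nothing more can be done
None
```

I parked all three pins upright in the rack, then turned the pointer onto the index line; both gauges hang at rest on their hooks, and I handed the job in at about 42 s, with no verdict returned.

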